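# Try fork-handle ferrules on a leaning gauge pin and sort them

## Task

Try each of the two ferrules on the leaning gauge pin, one at a time, sliding it down along the pin without forcing it until it is fully home against the shoulder or stops on the nose. Stand a ferrule that goes fully home mouth down in the round dish, and one that does not mouth down in the square tray, putting the first one away before you try the second. Leave the other things on the bench alone.

Things in the scene. Friction and masses are not known exactly. Their poses are not given: they have to be found in the camera images.
- ferrule_a: Aluminium fork-handle ferrule: closed-topped sleeve, outside 30 mm in diameter, 60 mm long, two dark lines near its mouth; stands mouth down on a plank 2.6 mm above z = 0. Origin: centre of the open mouth; z runs along its axis to the closed end. Looks like the other; only trying tells: a bore that fits (20 mm, 54 mm deep) slides home on the pin, one too small (12 mm) stops on the nose.
- ferrule_b: Aluminium fork-handle ferrule: closed-topped sleeve, outside 30 mm in diameter, 60 mm long, two dark lines near its mouth; stands mouth down on a plank 2.6 mm above z = 0. Origin: centre of the open mouth; z runs along its axis to the closed end. Looks like the other; only trying tells: a bore that fits (20 mm, 54 mm deep) slides home on the pin, one too small (12 mm) stops on the nose.
- gauge: Fixed gauge stand: dark steel foot plate 116 x 70 x 10 mm with four bolts, carrying a leaning boss 39 mm in diameter at its shoulder. Origin on the bench, straight below the centre of the shoulder; z up; the pin leans to its -x side.
- gauge_pin: The plain steel gauge pin on the stand, 16 mm in diameter, 40 mm long, the last 9 mm tapering to a nose 7 mm wide. Leans 35 degrees from vertical. Origin: centre of the shoulder at the foot of the pin, 62 mm above the bench; z runs up along the pin; y is level.
- gauge_nose (a point): Point on the pin's axis within its tapered nose, 36 mm along the pin from the shoulder (4 mm below the tip); a ferrule that is too small stops with its mouth about here.
- round_dish: Fixed round steel dish for ferrules that fit: 100 mm across, 22 mm high, wall 3 mm, inner floor 4 mm above the bench and 84 mm across. Origin: centre of its underside.
- square_tray: Fixed square wooden tray for ferrules that do not fit: 94 x 94 mm, 22 mm high, wall 4 mm, inner floor 4 mm above the bench. Origin: centre of its underside.
- salt_shaker: Bystander: shaker with a red lid, 68 mm wide, 123 mm high, standing. Origin: centre of its underside.
- gas_lighter: Bystander: yellow-handled gas lighter 199 mm long, 33 mm wide, 19 mm high, lying along its y axis. Origin: centre of its underside.
- pick_tin: Bystander: dark green flat tin 67 x 98 x 32 mm, closed. Origin: centre of its underside.
There are look-alikes about, which are no part of the job. Leave any red look-alike of the ferrule_b alone.

How it is judged:
On the way, in this order (a step that is already met when the one before it is completed fails the run):
1. one ferrule is tried on the gauge pin, in line with it: fully home against the shoulder if it fits (within 5 mm), else pressed lightly (over 1 N) on the nose (((distance between ferrule_a and gauge_pin below 0.005 m and angle between the z axis of ferrule_a and the z axis of gauge_pin, either way round below 0.15 rad) or (distance between ferrule_b and gauge_nose below 0.006 m and angle between the z axis of ferrule_b and the z axis of gauge_pin, either way round below 0.15 rad and contact force between ferrule_b and gauge above 1 N))), for 0.05 s.
2. with that ferrule standing in its right place (round dish if it fits, square tray if not), the other is tried on the pin likewise ((((horizontal distance between ferrule_a and round_dish below 0.036 m and height (world z) of ferrule_a below 0.012 m and angle between ferrule_a's own z axis and vertical below 0.15 rad) and (distance between ferrule_b and gauge_nose below 0.006 m and angle between the z axis of ferrule_b and the z axis of gauge_pin, either way round below 0.15 rad and contact force between ferrule_b and gauge above 1 N)) or ((horizontal distance between ferrule_b and square_tray below 0.036 m and height (world z) of ferrule_b below 0.012 m and angle between ferrule_b's own z axis and vertical below 0.15 rad) and (distance between ferrule_a and gauge_pin below 0.005 m and angle between the z axis of ferrule_a and the z axis of gauge_pin, either way round below 0.15 rad)))), for 0.05 s.
At the end, for the whole second after the job is handed in: the ferrule that fits stands mouth down on the floor of the round dish and the one that does not stands mouth down on the floor of the square tray (within 36 mm of its centre, upright within 0.15 rad), both at rest (horizontal distance between ferrule_a and round_dish below 0.036 m and height (world z) of each of ferrule_a, ferrule_b below 0.012 m and angle between each of ferrule_a, ferrule_b's own z axis and vertical below 0.15 rad and horizontal distance between ferrule_b and square_tray below 0.036 m and linear speed of each of ferrule_a, ferrule_b below 0.02 m/s); the robot touches nothing.
It fails at once if a bystander (shaker, lighter or tin) is moved by more than 30 mm (distance of any of salt_shaker, gas_lighter, pick_tin from where it was at the start of the episode above 0.03 m).
It fails at once if a ferrule is forced on the gauge with more than 40 N (contact force between any of ferrule_a, ferrule_b and gauge above 40 N).
It also fails if it takes over 64 s, if anything falls off the work surface, if the arm or the gripper's body presses on something with over 40 N, if the wrist force passes 120 N, or if a joint passes its speed limit or range.

## Robot

A 6-joint arm with a two-finger parallel gripper is mounted at the origin on the work surface; the furniture and walls round the work are solid. World frame = base frame: x ahead of the robot, y to its left, z up, the work surface at z = 0. Lengths are in m, angles in rad, forces in N, time in s.
With the tool pointing down it reaches from about 0.225 to 0.875 m from the base axis. Payload 3.4 kg.
Tool frame: the origin (TCP) lies at the very end of the fingers, on their centre line; the grasp point (between the pads) lies manip.grip_point_offset behind it (manip.grip_point_offset is the distance from the TCP to the grasp point, in m); z points along the fingers, y is the line along which they close (so a half turn about z gives the same grasp; the last joint's range is limited). The gripper opens to 85 mm and grips with 20 to 120 N. Pads are 22 mm wide; open, the fingers measure 114 mm over their backs; the gripper's body (76 mm by 85 mm) begins 54 mm behind the grasp point. The pads swing forward as they close: fully open they stand 13 mm farther back than shut.
Start: joints at [-1.442, 0.276, 1.505, -0, 1.361, -0.121], TCP at [0.142, -0.557, 0.231] pointing down, gripper open.
Joint ranges: [-2.89, 2.89], [-0.75, 2.08], [0.22, 2.7], [-1.18, 4.32], [0.11, 2.71], [-2.7, 2.7]. Speed limits (rad/s): [2.57, 2.57, 3.14, 3.14, 3.14, 3.14].

## Interface

Orientations are given as a unit quaternion [w, x, y, z].
In Python, from rig import manip gives the robot as it stands.
- The arm moves only by the shell command python3 -m pendant 'ROWS' [FORCE]. ROWS is JSON, a list of rows, each an object of numbers: "jaw": the opening, from -1 (shut) to 1 (fully open); "tx", "ty", "tz": the shift along the world's x, y, z in cm; "ax", "ay", "az": the turn, a rotation vector about the world's x, y, z in degrees. In form: [{"jaw": .., "tx": .., "ty": .., "tz": .., "ax": .., "ay": .., "az": ..}, ...]. A call has 1 to 10 rows; each row is the pose to reach, as a shift and turn from the pose commanded when the call began; what a row does not reach only later rows make up. A row lasts 1/8 s, in which the tool goes at most 62.5 mm and 10.7 degrees, less where a joint would pass 70% of its speed; a pose out of reach is approached as far as the arm can. A call with a gripper value outside its range is refused whole. The fingers move at their own pace and stop on an object; FORCE is the grip in N (left out, the last holds). Time passes only in rows, so rows that repeat a pose let the fingers close. It gives the time, the measured TCP pose, the force, the opening and the grip force at its end, in the units of the state.
- manip.get_state(): the state, without advancing time (a new reading comes with each control period).
- manip.get_image(name): name is "scene" or "side" or "wrist"; returns a dict with "pixels" (420x560x3 uint8, blue, green, red), "depth" (420x560 float32, m along the optical axis (not along the pixel's ray), 0 where there is no reading), "fx", "fy", "cx", "cy" (pixels), "pose" (4x4, takes a point from camera to world coordinates). Camera axes: x right, y down, z forward; pixel columns grow to the right and rows downward; lengths in m; the calibration is good to about 2 mm. A picture is of the moment at which its call begins.
- manip.sign_off(): hands the job in; it is judged then, once.
The state is a dict: "clock": time; "qpos": joint angles; "qd": joint speeds; "effort": joint torques, N m; "position": TCP position; "ee_rot": TCP orientation; "contact_force": force on the tool from outside, world axes, zero at the start; "moment": the same for the moment, N m; "width": finger opening in m; "gripper_force": force on a finger pad.
Only numpy, scipy, OpenCV 4.12 (cv2) and the standard library are available. Lean on these libraries where they do the work, as an engineer would, in place of code of your own. Each camera call takes 0.05 s, during which the arm holds its last target. There are 200 camera calls.

## Working session

There is one attempt and no reset: what is moved stays moved. The work goes in short steps, Python scripts to look and compute and a shell command to move; the robot and the scene stay as the last step left them, time stands still between calls to the robot, and variables do not carry over. Pictures are saved under pics/ and viewed, at most 10 in all, crops included, and the job is handed in when it is done.

```bash
ls; mkdir -p pics; python3 - <<'E'
from rig import manip
import cv2,numpy as np
print(manip.get_state(), manip.grip_point_offset)
for n in("scene","side"):
    im=manip.get_image(n); cv2.imwrite(f"pics/{n}0.png",im["pixels"]); np.savez(f"{n}0.npz",**{k:im[k] for k in im})
    print(n,np.round(im["pose"],3).tolist(),im["fx"],im["cx"],im["cy"])
E
```

```text
pics
{'clock': 0.0, 'qpos': array([-1.44196076e+00,  2.76597124e-01,  1.50615237e+00,  5.98254290e-05,
        1.36066881e+00, -1.20998742e-01]), 'qd': array([-0.00221902,  0.00065247,  0.00047418,  0.00044607,  0.00036655,
       -0.00257311]), 'effort': array([ 6.70799891e-04, -4.16772652e+01, -2.45805860e+01, -1.52180546e-04,
        1.09748379e-02, -1.13652942e-05]), 'position': array([ 0.14211338, -0.55662012,  0.23043082]), 'ee_rot': array([-9.12935418e-04,  9.92208359e-01,  1.24586264e-01,  2.56720054e-05]), 'contact_force': array([-0.33855885,  0.17243003, -0.20790998]), 'moment': array([ 0.07564938, -0.03715752, -0.00149728]), 'gripper_force': 0.0, 'width': 0.08556838574192954} 0.0187
scene [[-0.617, -0.534, 0.579, -0.003], [-0.787, 0.434, -0.438, 0.402], [-0.017, -0.726, -0.688, 0.721], [0.0, 0.0, 0.0, 1.0]] 385.31558227256977 266.89519402078554 208.6581263233663
side [[0.975, -0.173, 0.136, 0.381], [-0.22, -0.732, 0.645, -0.757], [-0.012, -0.659, -0.752, 0.984], [0.0, 0.0, 0.0, 1.0]] 457.5272643734748 275.99888223663265 208.73720947057853
```

View pics/scene0.png

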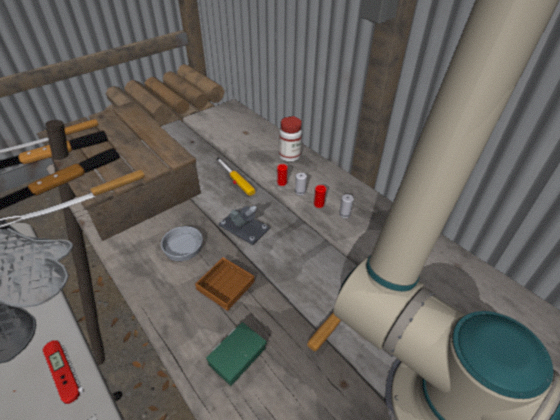

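View pics/side0.png

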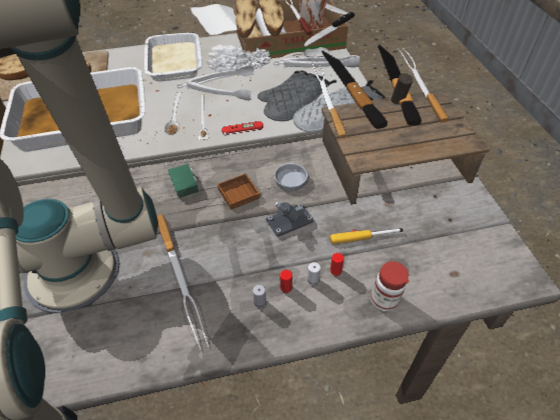

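The scene view shows silver ferrules at (301,183) and (347,205), red look-alikes at (282,175) and (320,196), the gauge at (245,222), the dish at (182,245) and the tray at (226,283). In the side view the ferrules are at (259,295) and (314,273), the gauge at (290,218), the dish at (291,177) and the tray at (239,191).

```bash
cat > h.py <<'E'
import numpy as np,cv2
def cloud(im):
    d=im["depth"];v,u=np.mgrid[:d.shape[0],:d.shape[1]]
    P=np.stack([(u-im["cx"])/im["fx"]*d,(v-im["cy"])/im["fy"]*d,d],-1)
    P=P@im["pose"][:3,:3].T+im["pose"][:3,3]; P[d==0]=np.nan
    return P
def proj(im,p):
    c=np.linalg.inv(im["pose"])@np.r_[p,1]; return im["fx"]*c[0]/c[2]+im["cx"],im["fy"]*c[1]/c[2]+im["cy"]
E
python3 - <<'E'
from h import *
for n,pts in(("side",dict(f1=(259,289),f2=(314,267),r1=(286,275),r2=(337,258),sh=(393,270),dish=(291,180),tray=(239,192),gauge=(290,218))),("scene",dict(f2=(301,177),f1=(347,199),r2=(282,169),r1=(320,190),dish=(182,245),tray=(226,285),gauge=(245,222)))):
    im=dict(np.load(n+"0.npz"));P=cloud(im)
    for k,(u,v) in pts.items(): print(n,k,np.round(P[v,u],4))
    # ferrules: points in cylinder around the estimate
    for k in("f1","f2"):
        u,v=pts[k];c=P[v,u][:2]
        Q=P[np.hypot(P[...,0]-c[0],P[...,1]-c[1])<.035]
        T=Q[Q[:,2]>.055]; print(k,"top",len(T),np.round(T.mean(0),4),np.round(T.min(0),3),np.round(T.max(0),3))
    for k in("dish","tray"):
        u,v=pts[k];c=P[v,u][:2]
        Q=P[np.hypot(P[...,0]-c[0],P[...,1]-c[1])<.075];T=Q[(Q[:,2]>.017)&(Q[:,2]<.03)]
        if k=="dish":
            A=np.c_[2*T[:,:2],np.ones(len(T))];s=np.linalg.lstsq(A,(T[:,:2]**2).sum(1),rcond=None)[0]
            print(k,np.round(s[:2],4),np.sqrt(s[2]+s[0]**2+s[1]**2))
        else: print(k,cv2.minAreaRect(T[:,:2].astype(np.float32)))
    u,v=pts["gauge"];c=P[v,u]
    Q=P[np.hypot(P[...,0]-c[0],P[...,1]-c[1])<.09]
    F=Q[(Q[:,2]>.006)&(Q[:,2]<.013)];print("foot",len(F),F.mean(0),cv2.minAreaRect(F[:,:2].astype(np.float32)))
    for lo in np.arange(.01,.11,.01):
        T=Q[(Q[:,2]>lo)&(Q[:,2]<lo+.01)]
        if len(T):print("g",round(lo,3),len(T),np.round(T.mean(0),4))
    img=im["pixels"][v-38:v+38,u-50:u+50]; cv2.imwrite(f"pics/g_{n}.png",cv2.resize(img,None,fx=5,fy=5,interpolation=cv2.INTER_CUBIC))
E
python3 -c "
import cv2,numpy as np
a=cv2.imread('pics/g_side.png');b=cv2.imread('pics/g_scene.png');cv2.imwrite('pics/g.png',cv2.resize(np.vstack([a,b]),None,fx=.78,fy=.78))"
```

```text
side f1 [ 0.454  -0.203   0.0672]
side f2 [ 0.5949 -0.1711  0.0636]
side r1 [ 0.5239 -0.179   0.0654]
side r2 [ 0.6557 -0.1606  0.0666]
side sh [ 0.748  -0.2597  0.128 ]
side dish [0.6262 0.1812 0.007 ]
side tray [0.4662 0.1722 0.0032]
side gauge [0.5829 0.0191 0.0295]
f1 top 125 [ 0.4518 -0.2034  0.0631] [ 0.437 -0.217  0.055] [ 0.466 -0.188  0.067]
f2 top 117 [ 0.5935 -0.1719  0.063 ] [ 0.58  -0.185  0.056] [ 0.609 -0.155  0.068]
dish [0.6248 0.1879] 0.047728669428878344
tray ((0.46277302503585815, 0.16968539357185364), (0.09498870372772217, 0.09869210422039032), 15.664451599121094)
foot 470 [0.57666527 0.02354896 0.01049898] ((0.5803263783454895, 0.04118746519088745), (0.1164129301905632, 0.09066673368215561), 14.961346626281738)
g 0.01 456 [0.578  0.024  0.0126]
g 0.02 34 [0.6005 0.0274 0.0258]
g 0.03 45 [0.5996 0.0293 0.0357]
g 0.04 47 [0.5974 0.0293 0.0434]
g 0.05 56 [0.5711 0.0222 0.0553]
g 0.06 61 [0.572  0.0255 0.0655]
g 0.07 36 [0.5712 0.0256 0.0735]
g 0.08 22 [0.5538 0.0214 0.0854]
g 0.09 18 [0.5479 0.0222 0.0949]
scene f2 [ 0.5905 -0.1662  0.0629]
scene f1 [ 0.4498 -0.196
[... 250 characters left out ...]
 -0.185  0.067]
f2 top 83 [ 0.5939 -0.1666  0.0622] [ 0.58  -0.185  0.056] [ 0.611 -0.154  0.067]
dish [0.6269 0.1894] 0.04788004501872386
tray ((0.4647863507270813, 0.1710321009159088), (0.09551239013671875, 0.09621180593967438), 15.748193740844727)
foot 581 [0.57183468 0.0398521  0.01071318] ((0.5850583910942078, 0.03414938598871231), (0.11574714630842209, 0.07078692317008972), 14.441108703613281)
g 0.01 561 [0.5734 0.0378 0.0122]
g 0.02 33 [0.5945 0.0472 0.0252]
g 0.03 54 [0.5953 0.0461 0.0356]
g 0.04 50 [0.5918 0.0446 0.0438]
g 0.05 67 [0.565  0.0342 0.0557]
g 0.06 63 [0.5699 0.0377 0.0659]
g 0.07 41 [0.5716 0.0331 0.0733]
g 0.08 22 [0.5524 0.0302 0.0853]
g 0.09 24 [0.5491 0.0271 0.0942]
```

View pics/g.png

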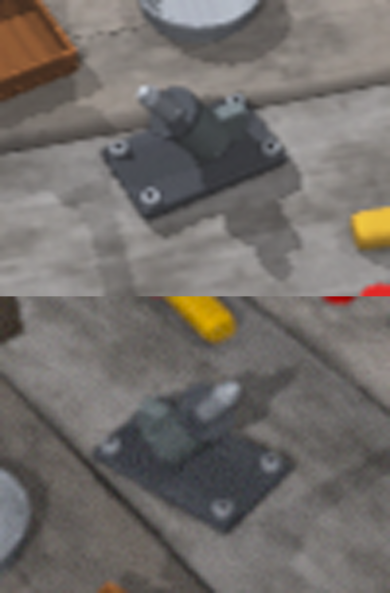

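The crop shows the gauge with its pin leaning toward the robot (world −x). The yaw is about 14.5°, and the tool's y axis already lies along gauge y. I'm moving over the nearer ferrule first.

```bash
python3 -m pendant '[{"jaw":1,"tx":31.0,"ty":35.6,"tz":-10},{"jaw":1,"tx":31.0,"ty":35.6,"tz":-10},{"jaw":1,"tx":31.0,"ty":35.6,"tz":-10},{"jaw":1,"tx":31.0,"ty":35.6,"tz":-10},{"jaw":1,"tx":31.0,"ty":35.6,"tz":-10},{"jaw":1,"tx":31.0,"ty":35.6,"tz":-10},{"jaw":1,"tx":31.0,"ty":35.6,"tz":-10},{"jaw":1,"tx":31.0,"ty":35.6,"tz":-10},{"jaw":1,"tx":31.0,"ty":35.6,"tz":-10},{"jaw":1,"tx":31.0,"ty":35.6,"tz":-10}]' 40
python3 - <<'E'
from rig import manip
from h import *
print(manip.get_state()["position"],manip.get_state()["ee_rot"])
im=manip.get_image("wrist");P=cloud(im);cv2.imwrite("pics/w1.png",im["pixels"])
print(np.round(im["pose"],3).tolist(),im["fx"])
for c in((.452,-.2005),(.594,-.169)):
    Q=P[(np.hypot(P[...,0]-c[0],P[...,1]-c[1])<.03)&(P[...,2]>.058)&(P[...,2]<.07)]
    if len(Q): print(len(Q),Q.mean(0),cv2.minEnclosingCircle(Q[:,:2].astype(np.float32)))
E
```

```text
[ 0.14208856 -0.55669255  0.23052334] [-8.28275652e-04  9.92210316e-01  1.24571279e-01 -8.34670322e-06]
[[0.248, -0.92, -0.303, 0.22], [-0.969, -0.235, -0.077, -0.537], [-0.001, 0.312, -0.95, 0.374], [0.0, 0.0, 0.0, 1.0]] 360.8783436576045invalid input at $[0]: expected keys jaw, tx, ty, tz, ax, ay, az
```

View pics/w1.png

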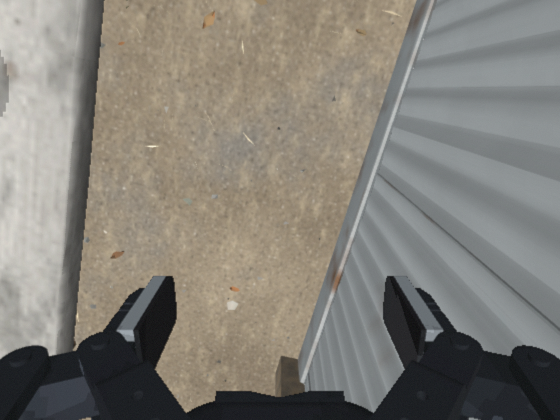

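The call was refused because every row needs all the keys. The wrist view shows only the floor and wall at the start pose, with the fingers at (150,310) and (410,310).

```bash
python3 -m pendant '[{"jaw":1,"tx":31.0,"ty":35.6,"tz":0,"ax":0,"ay":0,"az":0},{"jaw":1,"tx":31.0,"ty":35.6,"tz":0,"ax":0,"ay":0,"az":0},{"jaw":1,"tx":31.0,"ty":35.6,"tz":0,"ax":0,"ay":0,"az":0},{"jaw":1,"tx":31.0,"ty":35.6,"tz":0,"ax":0,"ay":0,"az":0},{"jaw":1,"tx":31.0,"ty":35.6,"tz":0,"ax":0,"ay":0,"az":0},{"jaw":1,"tx":31.0,"ty":35.6,"tz":-10,"ax":0,"ay":0,"az":0},{"jaw":1,"tx":31.0,"ty":35.6,"tz":-10,"ax":0,"ay":0,"az":0},{"jaw":1,"tx":31.0,"ty":35.6,"tz":-10,"ax":0,"ay":0,"az":0},{"jaw":1,"tx":31.0,"ty":35.6,"tz":-10,"ax":0,"ay":0,"az":0},{"jaw":1,"tx":31.0,"ty":35.6,"tz":-10,"ax":0,"ay":0,"az":0}]' 40
cat > look.py <<'E'
from rig import manip
from h import *
s=manip.get_state();print(s["position"],s["ee_rot"])
im=manip.get_image("wrist");P=cloud(im);cv2.imwrite("pics/w2.png",im["pixels"])
for c in((.452,-.2005),(.594,-.169)):
    Q=P[(np.hypot(P[...,0]-c[0],P[...,1]-c[1])<.03)&(P[...,2]>.058)&(P[...,2]<.07)]
    if len(Q): print(len(Q),Q.mean(0),cv2.minEnclosingCircle(Q[:,:2].astype(np.float32)))
E
python3 look.py
```

```text
clock: 1.4
position: [0.4521, -0.2014, 0.1314]
ee_rot: [0.0, 0.992, 0.125, -0.0]
contact_force: [-0.3, -0.2, -0.0]
width: 0.0853
gripper_force: 0.0
[ 0.45208771 -0.20144128  0.13138016] [ 2.53556067e-04  9.92144781e-01  1.25094235e-01 -3.18758886e-04]
1669 [ 0.45464285 -0.20122439  0.06283636] ((0.45364445447921753, -0.201606884598732), 0.015335348434746265)
```

```bash
python3 -m pendant '[{"jaw":1,"tx":0.15,"ty":0,"tz":-5,"ax":0,"ay":0,"az":0},{"jaw":1,"tx":0.15,"ty":0,"tz":-10,"ax":0,"ay":0,"az":0},{"jaw":1,"tx":0.15,"ty":0,"tz":-10,"ax":0,"ay":0,"az":0},{"jaw":1,"tx":0.15,"ty":0,"tz":-10,"ax":0,"ay":0,"az":0},{"jaw":-1,"tx":0.15,"ty":0,"tz":-10,"ax":0,"ay":0,"az":0},{"jaw":-1,"tx":0.15,"ty":0,"tz":-10,"ax":0,"ay":0,"az":0},{"jaw":-1,"tx":0.15,"ty":0,"tz":-10,"ax":0,"ay":0,"az":0},{"jaw":-1,"tx":0.15,"ty":0,"tz":-10,"ax":0,"ay":0,"az":0},{"jaw":-1,"tx":0.15,"ty":0,"tz":-10,"ax":0,"ay":0,"az":0},{"jaw":-1,"tx":0.15,"ty":0,"tz":-10,"ax":0,"ay":0,"az":0}]' 40
```

```text
clock: 2.7
position: [0.4541, -0.2013, 0.0323]
ee_rot: [0.0, 0.992, 0.125, 0.0]
contact_force: [-1.2, 1.3, 6.7]
width: 0.0287
gripper_force: 39.2
```

```bash
python3 -m pendant '[{"jaw":-1,"tx":0,"ty":0,"tz":6,"ax":0,"ay":0,"az":0},{"jaw":-1,"tx":0,"ty":0,"tz":12,"ax":0,"ay":0,"az":0},{"jaw":-1,"tx":2,"ty":5,"tz":15,"ax":2.2,"ay":-8.5,"az":0},{"jaw":-1,"tx":4,"ty":10,"tz":15,"ax":4.4,"ay":-17,"az":0},{"jaw":-1,"tx":5,"ty":15,"tz":15,"ax":6.6,"ay":-25.5,"az":0},{"jaw":-1,"tx":6.1,"ty":19,"tz":14,"ax":8.8,"ay":-33.9,"az":0},{"jaw":-1,"tx":6.1,"ty":21.7,"tz":12,"ax":8.8,"ay":-33.9,"az":0},{"jaw":-1,"tx":6.1,"ty":21.7,"tz":11.1,"ax":8.8,"ay":-33.9,"az":0},{"jaw":-1,"tx":6.1,"ty":21.7,"tz":11.1,"ax":8.8,"ay":-33.9,"az":0},{"jaw":-1,"tx":6.1,"ty":21.7,"tz":11.1,"ax":8.8,"ay":-33.9,"az":0}]' 40
python3 - <<'E'
from rig import manip
from h import *
st=manip.get_state();print(st["position"],st["ee_rot"],st["contact_force"])
ims=[]
for n in("side","scene","wrist"):
    im=manip.get_image(n);np.savez(n+"1.npz",**im)
    ua=np.array([-.5552,-.1436,.8192]);S=np.array([.5707,.0304,.062])
    u,v=map(int,proj(im,S+.05*ua));u=min(max(u,50),510);v=min(max(v,45),375)
    px=im["pixels"].copy() if n!="wrist" else cv2.resize(im["pixels"],None,fx=.89,fy=.89)
    c=px if n=="wrist" else cv2.resize(px[v-45:v+45,u-50:u+50],None,fx=3,fy=3,interpolation=cv2.INTER_CUBIC)
    ims.append(c); print(n,u,v)
L=np.vstack(ims[:2]);W=ims[2];W=cv2.resize(W,(490,540))
cv2.imwrite("pics/pre1.png",np.hstack([L,W]))
E
```

```text
clock: 3.95
position: [0.5151, 0.0155, 0.1428]
ee_rot: [-0.038, 0.946, 0.119, 0.299]
contact_force: [-0.6, -0.3, 0.3]
width: 0.029
gripper_force: 40.3
[0.51510286 0.01551023 0.14284051] [-0.03843504  0.94612389  0.11882689  0.29875158] [-0.55912904 -0.28617035  0.30242949]
side 274 201
scene 254 205
wrist 277 235
```

View pics/pre1.png

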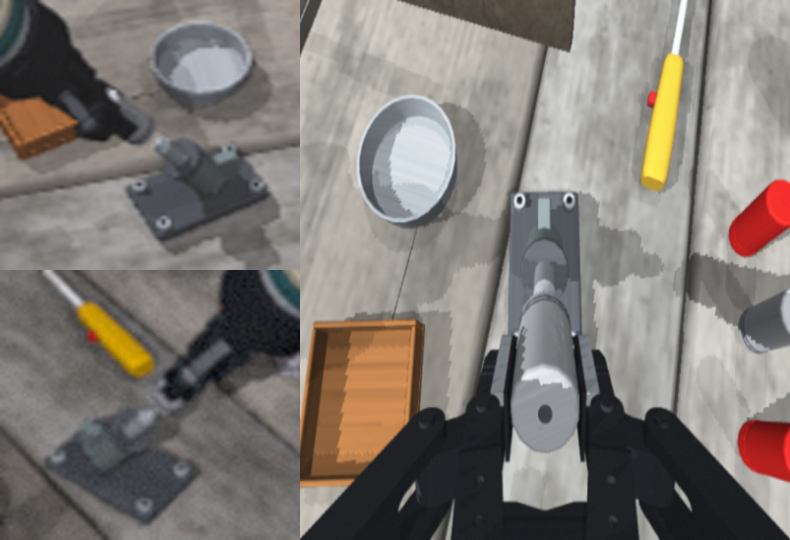

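The pin and ferrule line up sideways in the wrist view: the pin is at (545,280) and the ferrule mouth at (547,310). Next I'll quantify this in the tool frame from the wrist depth.

```bash
cat > rel.py <<'E'
from rig import manip
from h import *
from scipy.spatial.transform import Rotation as R
from scipy.optimize import least_squares
import sys
st=manip.get_state();q=st["ee_rot"];Rt=R.from_quat([*q[1:],q[0]]).as_matrix();p=st["position"]
im=manip.get_image("wrist")
L=(cloud(im)-p)@Rt  # tool coords
L=L[np.isfinite(L).all(-1)]
def fit(Q,r,ax0=None):
    # axis point (x,y) at mean z, slopes; known radius
    z0=Q[:,2].mean()
    def f(k):
        d=np.array([k[2],k[3],1]);d/=np.linalg.norm(d);w=Q-[k[0],k[1],z0]
        return np.linalg.norm(np.cross(w,d),axis=1)-r
    s=least_squares(f,[Q[:,0].mean()-r*np.sign(Q[:,0].mean()+1e-9)*0-(r*.8)*SGN,Q[:,1].mean(),0,0],loss="soft_l1",f_scale=.0007)
    return s.x,z0,np.sqrt(np.mean(s.fun**2)),len(Q)
cam=(im["pose"][:3,3]-p)@Rt;SGN=np.sign(cam[0]);print("cam in tool",np.round(cam,3))
def sel(xc,r,z1,z2):return L[(np.abs(L[:,1])<r)&(np.abs(L[:,0]-xc)<.03)&(L[:,2]>z1)&(L[:,2]<z2)]
M=float(sys.argv[1]);G=float(sys.argv[2]) # mouth z, shoulder z in tool frame
F=sel(0,.0145,.004,M-.002);print("ferrule",fit(F,.015))
N=sel(0,.0095,G-.030,G-.003);print("pin",fit(N,.008))
B=L[(np.abs(L[:,1])<.03)&(np.abs(L[:,0])<.03)]
for z in np.arange(-.035,.13,.005):
    T=B[(B[:,2]>z)&(B[:,2]<z+.005)&(np.abs(B[:,1])<.005)]
    if len(T):print(round(z,3),len(T),np.round(T[:,0].min()*SGN if 0 else (T[:,0]*SGN).max()*SGN,4))
E
python3 rel.py .0297 .0997
```

```text
cam in tool [ 0.081 -0.    -0.143]
ferrule (array([-7.26550608e-04,  2.21835917e-05,  4.52180252e-03,  5.38621351e-04]), np.float64(0.014832401879301538), np.float64(0.0002587606808279656), 1059)
pin (array([-4.22343195e-04, -7.57764306e-05,  2.03388530e-01,  1.14639061e-02]), np.float64(0.08742726910252151), np.float64(0.0026258591328243955), 456)
-0.035 1368 0.0147
-0.03 610 0.0152
-0.025 173 0.0154
-0.02 146 0.0149
-0.015 145 0.0148
-0.01 126 0.0149
-0.005 117 0.015
0.0 109 0.0149
0.005 96 0.0149
0.01 91 0.0148
0.015 90 0.0148
0.02 70 0.015
0.025 44 0.0146
0.055 10 0.0033
0.06 115 0.0057
0.065 58 0.0063
0.07 42 0.0061
0.075 35 0.0063
0.08 34 0.0059
0.085 35 0.0061
0.09 32 0.0062
0.095 261 0.0174
0.1 4 0.0171
0.11 14 0.0149
0.115 23 0.0151
0.12 21 0.0149
0.125 22 0.0149
```

The wrist depth puts the pin axis parallel to the tool and 1.9 mm to tool −x. The mouth has to travel 67 mm to the shoulder, and a small bore would stop at about 32 mm. I'll correct that offset and approach.

```bash
python3 -m pendant '[{"jaw":-1,"tx":-0.15,"ty":-0.04,"tz":-0.11,"ax":0,"ay":0,"az":0},{"jaw":-1,"tx":0.4,"ty":0.1,"tz":-0.93,"ax":0,"ay":0,"az":0},{"jaw":-1,"tx":0.96,"ty":0.25,"tz":-1.75,"ax":0,"ay":0,"az":0},{"jaw":-1,"tx":1.4,"ty":0.36,"tz":-2.4,"ax":0,"ay":0,"az":0},{"jaw":-1,"tx":1.4,"ty":0.36,"tz":-2.4,"ax":0,"ay":0,"az":0},{"jaw":-1,"tx":1.4,"ty":0.36,"tz":-2.4,"ax":0,"ay":0,"az":0}]' 40; python3 rel.py .0297 .069 | sed -n '/^0\.0[1-9]/p;/pin/p;/fer/p'
```

```text
clock: 4.9
position: [0.5286, 0.0193, 0.1185]
ee_rot: [-0.039, 0.946, 0.119, 0.298]
contact_force: [-0.3, 0.4, -1.2]
width: 0.0288
gripper_force: 40.3
ferrule (array([-7.12405122e-04,  6.97385431e-05,  4.50681305e-03, -1.27989448e-03]), np.float64(0.01487700409551466), np.float64(0.00024723374325027553), 1066)
pin (array([ 0.00049161,  0.00040774, -0.00265183,  0.00405277]), np.float64(0.055008272880799756), np.float64(0.00020159300084467916), 315)
0.01 92 0.015
0.015 92 0.0152
0.02 62 0.0148
0.025 48 0.0146
0.04 15 0.0088
0.045 54 0.0088
0.05 54 0.009
0.055 47 0.0089
0.06 45 0.0087
0.065 314 0.0203
0.07 41 0.0202
0.08 15 0.0178
0.085 28 0.0176
0.09 31 0.0176
0.095 26 0.0178
```

```bash
python3 -m pendant '[{"jaw":-1,"tx":0.08,"ty":-0.01,"tz":0.05,"ax":0,"ay":0,"az":0},{"jaw":-1,"tx":0.19,"ty":0.02,"tz":-0.11,"ax":0,"ay":0,"az":0},{"jaw":-1,"tx":0.25,"ty":0.03,"tz":-0.20,"ax":0,"ay":0,"az":0},{"jaw":-1,"tx":0.3,"ty":0.05,"tz":-0.28,"ax":0,"ay":0,"az":0},{"jaw":-1,"tx":0.3,"ty":0.05,"tz":-0.28,"ax":0,"ay":0,"az":0}]' 40
```

```text
clock: 5.58
position: [0.5316, 0.02, 0.1154]
ee_rot: [-0.039, 0.946, 0.119, 0.298]
contact_force: [-0.8, -0.5, -0.3]
width: 0.0286
gripper_force: 40.3
```

```bash
python3 -m pendant '[{"jaw":-1,"tx":0.06,"ty":0.01,"tz":-0.08,"ax":0,"ay":0,"az":0},{"jaw":-1,"tx":0.11,"ty":0.03,"tz":-0.16,"ax":0,"ay":0,"az":0},{"jaw":-1,"tx":0.11,"ty":0.03,"tz":-0.16,"ax":0,"ay":0,"az":0}]' 40
```

```text
clock: 5.95
position: [0.5327, 0.0202, 0.1138]
ee_rot: [-0.039, 0.946, 0.119, 0.298]
contact_force: [0.6, 0.4, -1.8]
width: 0.0287
gripper_force: 40.3
```

```bash
python3 -m pendant '[{"jaw":-1,"tx":0.06,"ty":0.01,"tz":-0.08,"ax":0,"ay":0,"az":0},{"jaw":-1,"tx":0.11,"ty":0.03,"tz":-0.16,"ax":0,"ay":0,"az":0},{"jaw":-1,"tx":0.11,"ty":0.03,"tz":-0.16,"ax":0,"ay":0,"az":0}]' 40; python3 rel.py .0297 .06 | sed -n '/^0\.0[1-9]/p;/pin/p;/fer/p'
```

```text
clock: 6.32
position: [0.5338, 0.0205, 0.1122]
ee_rot: [-0.039, 0.946, 0.119, 0.298]
contact_force: [-0.4, -0.1, -0.5]
width: 0.0286
gripper_force: 40.3
ferrule (array([-7.21013710e-04,  7.68710808e-05,  3.72176487e-03, -3.49851522e-03]), np.float64(0.014866812488734447), np.float64(0.0002524337661557051), 1072)
pin (array([-0.00033326,  0.0002509 , -0.0102432 ,  0.02519837]), np.float64(0.051533896574159355), np.float64(0.00020717316316680415), 150)
0.01 84 0.0148
0.015 90 0.0149
0.02 64 0.0148
0.025 47 0.0145
0.04 3 0.0082
0.045 43 0.0081
0.05 51 0.0081
0.055 90 0.0187
0.06 314 0.0196
0.065 6 0.0188
0.07 7 0.0172
0.075 37 0.0169
0.08 28 0.017
0.085 32 0.0169
0.09 30 0.0168
0.095 51 0.0187
```

There's no contact past the nose, and alignment is within 0.5 mm, so this one fits. I'm sliding it on.

```bash
python3 -m pendant '[{"jaw":-1,"tx":0.28,"ty":0.07,"tz":-0.41,"ax":0,"ay":0,"az":0},{"jaw":-1,"tx":0.56,"ty":0.14,"tz":-0.82,"ax":0,"ay":0,"az":0},{"jaw":-1,"tx":0.83,"ty":0.21,"tz":-1.23,"ax":0,"ay":0,"az":0},{"jaw":-1,"tx":1.11,"ty":0.29,"tz":-1.64,"ax":0,"ay":0,"az":0},{"jaw":-1,"tx":1.39,"ty":0.36,"tz":-2.05,"ax":0,"ay":0,"az":0},{"jaw":-1,"tx":1.39,"ty":0.36,"tz":-2.05,"ax":0,"ay":0,"az":0}]' 40; python3 rel.py .0297 .04 | sed -n '/^0\.0[1-9]/p'
```

```text
clock: 7.12
position: [0.5478, 0.0242, 0.0913]
ee_rot: [-0.039, 0.946, 0.119, 0.298]
contact_force: [1.1, 0.6, -0.1]
width: 0.0288
gripper_force: 40.3
0.01 89 0.0149
0.015 92 0.0148
0.02 68 0.015
0.025 44 0.0146
0.03 71 0.0197
0.035 245 0.0199
0.04 2 0.0184
0.045 25 0.0173
0.05 48 0.0173
0.055 42 0.017
0.06 42 0.0172
0.065 38 0.0172
0.07 85 0.0205
0.075 207 0.0265
0.08 125 0.03
```

```bash
python3 -m pendant '[{"jaw":-1,"tx":0.11,"ty":0.03,"tz":-0.16,"ax":0,"ay":0,"az":0},{"jaw":-1,"tx":0.17,"ty":0.04,"tz":-0.25,"ax":0,"ay":0,"az":0},{"jaw":-1,"tx":0.22,"ty":0.06,"tz":-0.33,"ax":0,"ay":0,"az":0},{"jaw":-1,"tx":0.22,"ty":0.06,"tz":-0.33,"ax":0,"ay":0,"az":0}]' 40
```

```text
clock: 7.68
position: [0.5499, 0.0247, 0.0885]
ee_rot: [-0.039, 0.946, 0.119, 0.298]
contact_force: [0.0, 0.5, -1.3]
width: 0.0289
gripper_force: 40.3
```

```bash
python3 -m pendant '[{"jaw":-1,"tx":0.03,"ty":0.01,"tz":-0.05,"ax":0,"ay":0,"az":0},{"jaw":-1,"tx":0.06,"ty":0.01,"tz":-0.08,"ax":0,"ay":0,"az":0},{"jaw":-1,"tx":0.06,"ty":0.01,"tz":-0.08,"ax":0,"ay":0,"az":0}]' 40; python3 rel.py .0297 .035 | sed -n '/^0\.0[1-5]/p'
```

```text
clock: 8.05
position: [0.5506, 0.0248, 0.0877]
ee_rot: [-0.039, 0.946, 0.119, 0.298]
contact_force: [-0.1, 0.1, -1.4]
width: 0.0289
gripper_force: 40.3
0.01 90 0.0148
0.015 87 0.0149
0.02 74 0.015
0.025 68 0.0183
0.03 231 0.0195
0.035 3 0.0191
0.04 27 0.017
0.045 49 0.0169
0.05 49 0.0168
0.055 44 0.017
```

```bash
python3 -m pendant '[{"jaw":-1,"tx":0.03,"ty":0.01,"tz":-0.04,"ax":0,"ay":0,"az":0},{"jaw":-1,"tx":0.06,"ty":0.01,"tz":-0.08,"ax":0,"ay":0,"az":0},{"jaw":-1,"tx":0.06,"ty":0.01,"tz":-0.08,"ax":0,"ay":0,"az":0}]' 40
```

```text
clock: 8.48
position: [0.5512, 0.0249, 0.0869]
ee_rot: [-0.039, 0.946, 0.119, 0.298]
contact_force: [0.2, 0.8, -0.5]
width: 0.0287
gripper_force: 40.3
```

```bash
python3 -m pendant '[{"jaw":-1,"tx":0.03,"ty":0.01,"tz":-0.04,"ax":0,"ay":0,"az":0},{"jaw":-1,"tx":0.03,"ty":0.01,"tz":-0.04,"ax":0,"ay":0,"az":0}]' 40
```

```text
clock: 8.72
position: [0.5512, 0.025, 0.0868]
ee_rot: [-0.039, 0.946, 0.119, 0.299]
contact_force: [-4.6, -1.7, 4.2]
width: 0.0288
gripper_force: 40.8
```

It's home: a 6 N reaction along the pin at the shoulder. Now I'll withdraw it and carry it to the dish, upright.

```bash
python3 -m pendant '[{"jaw":-1,"tx":-1.4,"ty":-0.36,"tz":2.05,"ax":0,"ay":0,"az":0},{"jaw":-1,"tx":-2.8,"ty":-0.72,"tz":4.1,"ax":0,"ay":0,"az":0},{"jaw":-1,"tx":-4.2,"ty":-1.1,"tz":6.1,"ax":0,"ay":0,"az":0},{"jaw":-1,"tx":-3,"ty":1,"tz":10,"ax":-2.2,"ay":8.5,"az":0},{"jaw":-1,"tx":0,"ty":5,"tz":10,"ax":-4.4,"ay":17,"az":0},{"jaw":-1,"tx":4,"ty":9,"tz":10,"ax":-6.6,"ay":25.5,"az":0},{"jaw":-1,"tx":7.5,"ty":13,"tz":9,"ax":-8.8,"ay":33.9,"az":0},{"jaw":-1,"tx":7.5,"ty":16.4,"tz":6,"ax":-8.8,"ay":33.9,"az":0},{"jaw":-1,"tx":7.5,"ty":16.4,"tz":1,"ax":-8.8,"ay":33.9,"az":0},{"jaw":-1,"tx":7.5,"ty":16.4,"tz":-2,"ax":-8.8,"ay":33.9,"az":0}]' 40; python3 - <<'E'
from rig import manip
from h import *
im=manip.get_image("wrist");cv2.imwrite("pics/dish.png",im["pixels"])
print(manip.get_state()["position"],manip.get_state()["ee_rot"])
P=cloud(im);T=P[(np.hypot(P[...,0]-.626,P[...,1]-.1887)<.06)&(np.hypot(P[...,0]-.626,P[...,1]-.1887)>.035)&(abs(P[...,2]-.021)<.004)][:,:2]
s=np.linalg.lstsq(np.c_[2*T,np.ones(len(T))],(T**2).sum(1),rcond=None)[0];print(len(T),s[:2],np.sqrt(s[2]+s[:2]@s[:2]))
E
```

```text
clock: 9.98
position: [0.6253, 0.1905, 0.0623]
ee_rot: [0.0, 0.992, 0.126, -0.003]
contact_force: [-0.1, -0.9, -0.8]
width: 0.0284
gripper_force: 40.3
[0.62277444 0.18942265 0.05898425] [ 2.61566484e-04  9.92104149e-01  1.25282427e-01 -5.79671210e-03]
2756 [0.62728743 0.18905376] 0.04738095329528759
```

View pics/dish.png

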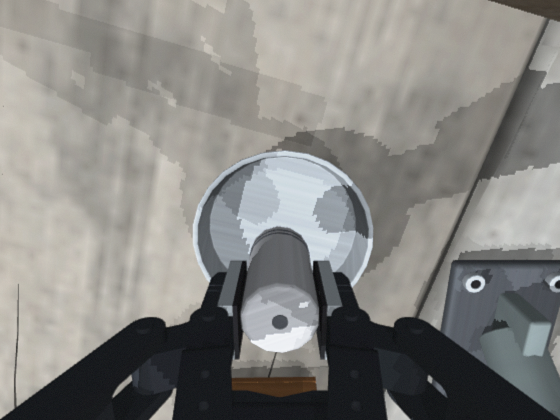

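The ferrule is held over the dish at (280,290), inside the rim circle centred at (283,235). I'll let the arm settle and then lower it.

```bash
python3 -m pendant '[{"jaw":-1,"tx":0,"ty":0,"tz":0,"ax":0,"ay":0,"az":0},{"jaw":-1,"tx":0,"ty":0,"tz":0,"ax":0,"ay":0,"az":0},{"jaw":-1,"tx":0,"ty":0,"tz":-1,"ax":0,"ay":0,"az":0},{"jaw":-1,"tx":0,"ty":0,"tz":-2,"ax":0,"ay":0,"az":0},{"jaw":-1,"tx":0,"ty":0,"tz":-2.4,"ax":0,"ay":0,"az":0},{"jaw":-1,"tx":0,"ty":0,"tz":-2.4,"ax":0,"ay":0,"az":0}]' 40
```

```text
clock: 10.78
position: [0.6261, 0.1889, 0.042]
ee_rot: [0.0, 0.992, 0.125, -0.001]
contact_force: [-0.0, 0.5, -1.2]
width: 0.0288
gripper_force: 40.3
```

```bash
python3 -m pendant '[{"jaw":-1,"tx":0,"ty":0,"tz":-0.4,"ax":0,"ay":0,"az":0},{"jaw":-1,"tx":0,"ty":0,"tz":-0.7,"ax":0,"ay":0,"az":0},{"jaw":-1,"tx":0,"ty":0,"tz":-0.75,"ax":0,"ay":0,"az":0},{"jaw":-1,"tx":0,"ty":0,"tz":-0.75,"ax":0,"ay":0,"az":0}]' 40
```

```text
clock: 11.28
position: [0.6265, 0.189, 0.035]
ee_rot: [0.0, 0.992, 0.125, 0.0]
contact_force: [-0.3, 0.8, -0.9]
width: 0.0285
gripper_force: 40.3
```

```bash
python3 -m pendant '[{"jaw":-1,"tx":0,"ty":0,"tz":-0.1,"ax":0,"ay":0,"az":0},{"jaw":-1,"tx":0,"ty":0,"tz":-0.1,"ax":0,"ay":0,"az":0},{"jaw":0.1,"tx":0,"ty":0,"tz":-0.1,"ax":0,"ay":0,"az":0},{"jaw":0.3,"tx":0,"ty":0,"tz":-0.1,"ax":0,"ay":0,"az":0},{"jaw":0.3,"tx":0,"ty":0,"tz":-0.1,"ax":0,"ay":0,"az":0},{"jaw":0.3,"tx":0,"ty":0,"tz":2,"ax":0,"ay":0,"az":0},{"jaw":0.5,"tx":0,"ty":0,"tz":6,"ax":0,"ay":0,"az":0},{"jaw":1,"tx":0,"ty":0,"tz":10,"ax":0,"ay":0,"az":0},{"jaw":1,"tx":0,"ty":0,"tz":10,"ax":0,"ay":0,"az":0}]' 40; python3 - <<'E'
from rig import manip
from h import *
im=manip.get_image("wrist");P=cloud(im)
T=P[(np.hypot(P[...,0]-.626,P[...,1]-.1887)<.04)&(P[...,2]>.055)&(P[...,2]<.075)]
print(len(T),T.mean(0),T.min(0),T.max(0),cv2.minEnclosingCircle(T[:,:2].astype(np.float32)))
E
```

```text
clock: 12.4
position: [0.629, 0.1895, 0.1392]
ee_rot: [-0.0, 0.992, 0.125, 0.004]
contact_force: [-0.4, -0.0, -0.5]
width: 0.0852
gripper_force: 0.0
1644 [0.62752776 0.18920048 0.06402321] [0.61140949 0.17418469 0.05500594] [0.64079877 0.20359041 0.0676935 ] ((0.6261103749275208, 0.18874385952949524), 0.015030204318463802)
```

The first ferrule stands upright in the centre of the dish. Going to the second one.

```bash
python3 -m pendant '[{"jaw":1,"tx":-0.5,"ty":-6,"tz":3,"ax":0,"ay":0,"az":0},{"jaw":1,"tx":-1,"ty":-12,"tz":3,"ax":0,"ay":0,"az":0},{"jaw":1,"tx":-1.6,"ty":-18,"tz":3,"ax":0,"ay":0,"az":0},{"jaw":1,"tx":-2.2,"ty":-24,"tz":3,"ax":0,"ay":0,"az":0},{"jaw":1,"tx":-3.2,"ty":-30,"tz":3,"ax":0,"ay":0,"az":0},{"jaw":1,"tx":-3.2,"ty":-35.8,"tz":0,"ax":0,"ay":0,"az":0},{"jaw":1,"tx":-3.2,"ty":-35.8,"tz":0,"ax":0,"ay":0,"az":0},{"jaw":1,"tx":-3.2,"ty":-35.8,"tz":0,"ax":0,"ay":0,"az":0},{"jaw":1,"tx":-3.2,"ty":-35.8,"tz":0,"ax":0,"ay":0,"az":0}]' 40; python3 look.py
```

```text
clock: 13.58
position: [0.5946, -0.1675, 0.1351]
ee_rot: [-0.0, 0.992, 0.125, -0.0]
contact_force: [0.3, 0.5, 0.3]
width: 0.0854
gripper_force: 0.0
[ 0.59458199 -0.16754399  0.13506216] [-2.67171988e-04  9.92122054e-01  1.25274732e-01 -2.00493292e-05]
1620 [ 0.59675929 -0.16979972  0.0628777 ] ((0.5958020687103271, -0.17025786638259888), 0.01509174332022667)
```

```bash
python3 -m pendant '[{"jaw":1,"tx":0.12,"ty":-0.2,"tz":-5,"ax":0,"ay":0,"az":0},{"jaw":1,"tx":0.12,"ty":-0.2,"tz":-10.3,"ax":0,"ay":0,"az":0},{"jaw":1,"tx":0.12,"ty":-0.2,"tz":-10.3,"ax":0,"ay":0,"az":0},{"jaw":1,"tx":0.12,"ty":-0.2,"tz":-10.3,"ax":0,"ay":0,"az":0},{"jaw":-1,"tx":0.12,"ty":-0.2,"tz":-10.3,"ax":0,"ay":0,"az":0},{"jaw":-1,"tx":0.12,"ty":-0.2,"tz":-10.3,"ax":0,"ay":0,"az":0},{"jaw":-1,"tx":0.12,"ty":-0.2,"tz":-10.3,"ax":0,"ay":0,"az":0},{"jaw":-1,"tx":0.12,"ty":-0.2,"tz":-10.3,"ax":0,"ay":0,"az":0},{"jaw":-1,"tx":0.12,"ty":-0.2,"tz":-10.3,"ax":0,"ay":0,"az":0},{"jaw":-1,"tx":0.12,"ty":-0.2,"tz":-10.3,"ax":0,"ay":0,"az":0}]' 40
```

```text
clock: 14.88
position: [0.5962, -0.1712, 0.0332]
ee_rot: [0.0, 0.992, 0.124, 0.001]
contact_force: [-0.9, 0.6, 5.9]
width: 0.0292
gripper_force: 39.2
```

```bash
python3 -m pendant '[{"jaw":-1,"tx":0,"ty":0,"tz":6,"ax":0,"ay":0,"az":0},{"jaw":-1,"tx":0,"ty":0,"tz":12,"ax":0,"ay":0,"az":0},{"jaw":-1,"tx":-3,"ty":4,"tz":15,"ax":2.2,"ay":-8.5,"az":0},{"jaw":-1,"tx":-6,"ty":8,"tz":15,"ax":4.4,"ay":-17,"az":0},{"jaw":-1,"tx":-8.4,"ty":12,"tz":15,"ax":6.6,"ay":-25.5,"az":0},{"jaw":-1,"tx":-8.4,"ty":16,"tz":14,"ax":8.8,"ay":-33.9,"az":0},{"jaw":-1,"tx":-8.4,"ty":18.6,"tz":12,"ax":8.8,"ay":-33.9,"az":0},{"jaw":-1,"tx":-8.4,"ty":18.6,"tz":11.2,"ax":8.8,"ay":-33.9,"az":0},{"jaw":-1,"tx":-8.4,"ty":18.6,"tz":11.2,"ax":8.8,"ay":-33.9,"az":0},{"jaw":-1,"tx":-8.4,"ty":18.6,"tz":11.2,"ax":8.8,"ay":-33.9,"az":0}]' 40
python3 -m pendant '[{"jaw":-1,"tx":0,"ty":0,"tz":0,"ax":0,"ay":0,"az":0},{"jaw":-1,"tx":0,"ty":0,"tz":0,"ax":0,"ay":0,"az":0}]' 40
python3 rel.py .0306 .1006| sed -n '/^0\.0[1-9]/p;/pin/p;/fer/p'
```

```text
clock: 16.12
position: [0.5121, 0.0146, 0.1444]
ee_rot: [-0.038, 0.946, 0.119, 0.299]
contact_force: [0.7, -0.7, -2.2]
width: 0.029
gripper_force: 40.1
clock: 16.38
position: [0.512, 0.0147, 0.1444]
ee_rot: [-0.038, 0.946, 0.119, 0.299]
contact_force: [-0.3, -0.1, -0.9]
width: 0.0292
gripper_force: 40.1
ferrule (array([-0.00034902, -0.0005464 ,  0.00324626, -0.02310142]), np.float64(0.015016406029973043), np.float64(0.00026395332304620143), 1073)
pin (array([-3.93523974e-04,  5.84638462e-05, -2.23463864e-03, -4.97466060e-04]), np.float64(0.08332430205870923), np.float64(0.00017730573931779418), 279)
0.01 89 0.0154
0.015 96 0.0153
0.02 69 0.0152
0.025 42 0.0152
0.055 9 0.0036
0.06 105 0.0058
0.065 97 0.008
0.07 38 0.0083
0.075 35 0.0084
0.08 39 0.0078
0.085 32 0.0079
0.09 29 0.0079
0.095 128 0.0187
```

```bash
python3 -m pendant '[{"jaw":-1,"tx":0.4,"ty":0.04,"tz":-0.57,"ax":0,"ay":0,"az":0},{"jaw":-1,"tx":0.8,"ty":0.14,"tz":-1.15,"ax":0,"ay":0,"az":0},{"jaw":-1,"tx":1.2,"ty":0.24,"tz":-1.75,"ax":0,"ay":0,"az":0},{"jaw":-1,"tx":1.63,"ty":0.35,"tz":-2.38,"ax":0,"ay":0,"az":0},{"jaw":-1,"tx":1.63,"ty":0.35,"tz":-2.38,"ax":0,"ay":0,"az":0},{"jaw":-1,"tx":1.63,"ty":0.35,"tz":-2.38,"ax":0,"ay":0,"az":0}]' 40; python3 rel.py .0306 .071 | sed -n '/^0\.0[1-7]/p;/pin/p;/fer/p'
```

```text
clock: 17.18
position: [0.528, 0.0186, 0.1201]
ee_rot: [-0.039, 0.946, 0.119, 0.298]
contact_force: [-0.1, -0.9, -0.6]
width: 0.0296
gripper_force: 40.1
ferrule (array([-0.00039015, -0.00056984,  0.00501862, -0.02122402]), np.float64(0.015180120333579671), np.float64(0.0002560344451809072), 1076)
pin (array([ 0.00012981, -0.00010496, -0.0124007 ,  0.00250055]), np.float64(0.05696789912262989), np.float64(0.00021122798190345373), 299)
0.01 95 0.0151
0.015 91 0.0152
0.02 71 0.0157
0.025 45 0.0151
0.04 1 0.0082
0.045 51 0.0089
0.05 49 0.0085
0.055 44 0.0087
0.06 46 0.0087
0.065 84 0.0189
0.07 284 0.0202
0.075 1 0.0195
```

```bash
python3 -m pendant '[{"jaw":-1,"tx":0.05,"ty":-0.05,"tz":0.02,"ax":0,"ay":0,"az":0},{"jaw":-1,"tx":0.13,"ty":-0.03,"tz":-0.1,"ax":0,"ay":0,"az":0},{"jaw":-1,"tx":0.22,"ty":-0.01,"tz":-0.23,"ax":0,"ay":0,"az":0},{"jaw":-1,"tx":0.22,"ty":-0.01,"tz":-0.23,"ax":0,"ay":0,"az":0}]' 40
```

```text
clock: 17.73
position: [0.5301, 0.0184, 0.1178]
ee_rot: [-0.039, 0.946, 0.119, 0.298]
contact_force: [-0.9, 0.9, -1.1]
width: 0.0293
gripper_force: 40.1
```

```bash
python3 -m pendant '[{"jaw":-1,"tx":0.03,"ty":0.01,"tz":-0.04,"ax":0,"ay":0,"az":0},{"jaw":-1,"tx":0.06,"ty":0.01,"tz":-0.08,"ax":0,"ay":0,"az":0},{"jaw":-1,"tx":0.06,"ty":0.01,"tz":-0.08,"ax":0,"ay":0,"az":0}]' 40
```

```text
clock: 18.1
position: [0.5307, 0.0185, 0.1171]
ee_rot: [-0.039, 0.946, 0.119, 0.298]
contact_force: [0.1, 0.4, -1.4]
width: 0.0294
gripper_force: 40.1
```

```bash
python3 -m pendant '[{"jaw":-1,"tx":0.03,"ty":0.01,"tz":-0.04,"ax":0,"ay":0,"az":0},{"jaw":-1,"tx":0.03,"ty":0.01,"tz":-0.04,"ax":0,"ay":0,"az":0}]' 40; sleep 0; python3 -m pendant '[{"jaw":-1,"tx":0.03,"ty":0.01,"tz":-0.04,"ax":0,"ay":0,"az":0},{"jaw":-1,"tx":0.03,"ty":0.01,"tz":-0.04,"ax":0,"ay":0,"az":0}]' 40
```

```text
clock: 18.35
position: [0.531, 0.0186, 0.1167]
ee_rot: [-0.039, 0.946, 0.119, 0.298]
contact_force: [-0.6, 0.2, -1.3]
width: 0.0294
gripper_force: 40.1
clock: 18.6
position: [0.5314, 0.0187, 0.1163]
ee_rot: [-0.039, 0.946, 0.119, 0.298]
contact_force: [0.4, -0.4, -0.3]
width: 0.0293
gripper_force: 40.1
```

```bash
python3 -m pendant '[{"jaw":-1,"tx":0.03,"ty":0.01,"tz":-0.04,"ax":0,"ay":0,"az":0},{"jaw":-1,"tx":0.03,"ty":0.01,"tz":-0.04,"ax":0,"ay":0,"az":0}]' 40
```

```text
clock: 18.85
position: [0.5317, 0.0188, 0.116]
ee_rot: [-0.039, 0.946, 0.119, 0.298]
contact_force: [-1.1, -0.1, -1.2]
width: 0.0293
gripper_force: 40.1
```

```bash
python3 -m pendant '[{"jaw":-1,"tx":0.03,"ty":0.01,"tz":-0.04,"ax":0,"ay":0,"az":0},{"jaw":-1,"tx":0.03,"ty":0.01,"tz":-0.04,"ax":0,"ay":0,"az":0}]' 40
```

```text
clock: 19.1
position: [0.532, 0.0188, 0.1156]
ee_rot: [-0.039, 0.946, 0.119, 0.299]
contact_force: [-1.0, -0.6, 1.6]
width: 0.0295
gripper_force: 40.4
```

```bash
python3 -m pendant '[{"jaw":-1,"tx":0.03,"ty":0.01,"tz":-0.04,"ax":0,"ay":0,"az":0},{"jaw":-1,"tx":0.03,"ty":0.01,"tz":-0.04,"ax":0,"ay":0,"az":0}]' 40
```

```text
clock: 19.35
position: [0.5322, 0.0189, 0.1155]
ee_rot: [-0.038, 0.946, 0.119, 0.299]
contact_force: [-4.5, -1.3, 4.7]
width: 0.0293
gripper_force: 40.8
```

It stopped on the nose at about 34 mm from the shoulder with 6–7 N, so it is too small. I'll hold briefly, then withdraw and carry it to the tray.

```bash
python3 -m pendant '[{"jaw":-1,"tx":0,"ty":0,"tz":0,"ax":0,"ay":0,"az":0},{"jaw":-1,"tx":-1.1,"ty":-0.29,"tz":1.64,"ax":0,"ay":0,"az":0},{"jaw":-1,"tx":-3.5,"ty":1,"tz":5,"ax":-2.2,"ay":8.5,"az":0},{"jaw":-1,"tx":-5,"ty":4,"tz":8,"ax":-4.4,"ay":17,"az":0},{"jaw":-1,"tx":-6.8,"ty":8,"tz":6,"ax":-6.6,"ay":25.5,"az":0},{"jaw":-1,"tx":-6.8,"ty":12,"tz":4,"ax":-8.8,"ay":33.9,"az":0},{"jaw":-1,"tx":-6.8,"ty":15.1,"tz":0,"ax":-8.8,"ay":33.9,"az":0},{"jaw":-1,"tx":-6.8,"ty":15.1,"tz":-4,"ax":-8.8,"ay":33.9,"az":0},{"jaw":-1,"tx":-6.8,"ty":15.1,"tz":-4,"ax":-8.8,"ay":33.9,"az":0},{"jaw":-1,"tx":-6.8,"ty":15.1,"tz":-4,"ax":-8.8,"ay":33.9,"az":0}]' 40; python3 -c "
from rig import manip;import cv2
cv2.imwrite('pics/tray.png',manip.get_image('wrist')['pixels'])"
```

```text
clock: 20.6
position: [0.4645, 0.1697, 0.076]
ee_rot: [-0.0, 0.992, 0.124, 0.0]
contact_force: [0.1, -0.3, -1.1]
width: 0.0292
gripper_force: 40.3
```

View pics/tray.png

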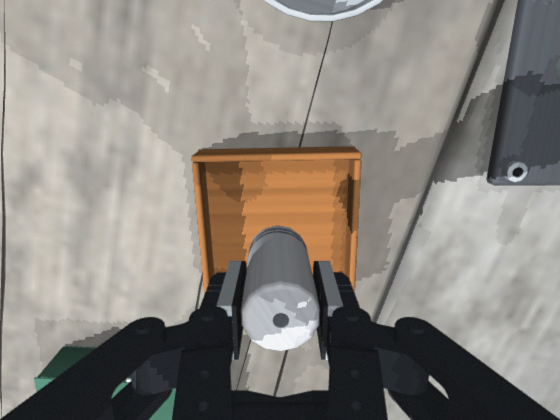

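The ferrule is centred over the tray: its mouth is at (278,240) inside tray walls spanning columns 200–355. Lowering and releasing it.

```bash
python3 -m pendant '[{"jaw":-1,"tx":0,"ty":0,"tz":-1.5,"ax":0,"ay":0,"az":0},{"jaw":-1,"tx":0,"ty":0,"tz":-3,"ax":0,"ay":0,"az":0},{"jaw":-1,"tx":0,"ty":0,"tz":-3.7,"ax":0,"ay":0,"az":0},{"jaw":-1,"tx":0,"ty":0,"tz":-4,"ax":0,"ay":0,"az":0},{"jaw":-1,"tx":0,"ty":0,"tz":-4,"ax":0,"ay":0,"az":0}]' 40
```

```text
clock: 21.28
position: [0.4647, 0.1699, 0.0358]
ee_rot: [-0.0, 0.992, 0.124, 0.001]
contact_force: [-0.3, 0.7, 0.0]
width: 0.029
gripper_force: 40.3
```

```bash
python3 -m pendant '[{"jaw":-1,"tx":0,"ty":0,"tz":-0.1,"ax":0,"ay":0,"az":0},{"jaw":-1,"tx":0,"ty":0,"tz":-0.1,"ax":0,"ay":0,"az":0},{"jaw":0.1,"tx":0,"ty":0,"tz":-0.1,"ax":0,"ay":0,"az":0},{"jaw":0.3,"tx":0,"ty":0,"tz":-0.1,"ax":0,"ay":0,"az":0},{"jaw":0.3,"tx":0,"ty":0,"tz":-0.1,"ax":0,"ay":0,"az":0},{"jaw":0.3,"tx":0,"ty":0,"tz":2,"ax":0,"ay":0,"az":0},{"jaw":0.5,"tx":0,"ty":0,"tz":6,"ax":0,"ay":0,"az":0},{"jaw":1,"tx":0,"ty":0,"tz":12,"ax":0,"ay":0,"az":0},{"jaw":1,"tx":0,"ty":0,"tz":12,"ax":0,"ay":0,"az":0},{"jaw":1,"tx":0,"ty":0,"tz":12,"ax":0,"ay":0,"az":0}]' 40; python3 - <<'E'
from rig import manip
from h import *
for n in("wrist","scene","side"):
    im=manip.get_image(n);P=cloud(im)
    for c in((.464,.1704),(.626,.1887)):
        T=P[(np.hypot(P[...,0]-c[0],P[...,1]-c[1])<.04)&(P[...,2]>.055)&(P[...,2]<.075)]
        if len(T):print(n,len(T),T.mean(0),T.max(0),cv2.minEnclosingCircle(T[:,:2].astype(np.float32)))
E
```

```text
clock: 22.52
position: [0.4637, 0.1699, 0.1548]
ee_rot: [0.0, 0.992, 0.125, -0.0]
contact_force: [-0.4, -0.8, 0.1]
width: 0.0857
gripper_force: 0.0
wrist 1472 [0.46591538 0.171408   0.0640676 ] [0.47948012 0.18585685 0.06670324] ((0.464637815952301, 0.17080777883529663), 0.015162584371864796)
scene 152 [0.46234098 0.17279635 0.06358536] [0.48027146 0.18623071 0.06815197] ((0.46515530347824097, 0.1723581701517105), 0.016199927777051926)
scene 80 [0.62500046 0.1946883  0.06363194] [0.63953173 0.20368517 0.06739811] ((0.6259626150131226, 0.18985453248023987), 0.014535059221088886)
side 78 [0.46282141 0.16718629 0.06370508] [0.47688172 0.18391787 0.06920843] ((0.46087226271629333, 0.16945557296276093), 0.01666831411421299)
side 77 [0.62271176 0.18536673 0.06385428] [0.63667185 0.20451321 0.06955578] ((0.62422776222229, 0.18813937902450562), 0.016504507511854172)
```

Both ferrules stand upright at the centres of their places, and the gripper is clear.

```bash
python3 -c "
from rig import manip;print(manip.sign_off())"
```

```text
the job is handed in; nothing more can be done
None
```

I've handed the job in: the first ferrule I tried slid fully home on the pin and stands mouth down in the round dish, and the second stopped on the nose at about 7 N and stands mouth down in the square tray. It took about 23 s of the 64 s, and the hand-in returned no verdict.

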